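Row up the unions, seat the clamp screw, back it off a quarter turn

TASK

Stand the two loose brass tailpiece unions upright in the clamping fixture's channel, flats towards the steel fence, continuing the row of two nuts already there side by side with next to no gaps (well under a finger's width). Then turn the red thumbscrew clockwise until it seats fully, and back it off a quarter turn so that the row is captive but loose. Finish while still gripping the thumbscrew steadily at that setting; leave the other things on the board where they are.

Things in the scene. Friction and masses are not known exactly. Their poses are not given: they have to be found in the camera images.
- union_1_mid (a point): brass union, 50 mm tall, 90 g (+-30 %), upright: hex nut foot 28 mm across flats, 33 mm across corners, 16 mm high; a shoulder 24 mm wide up to 19 mm, 22 mm up to 26 mm; a round tube 20 mm wide from 26 to 50 mm height. The point is on its axis, 25 mm above its underside; z up, hex flats face +-x, corners +-y.
- union_2_mid (a point): brass union, 50 mm tall, 90 g (+-30 %), upright: hex nut foot 28 mm across flats, 33 mm across corners, 16 mm high; a shoulder 24 mm wide up to 19 mm, 22 mm up to 26 mm; a round tube 20 mm wide from 26 to 50 mm height. The point is on its axis, 25 mm above its underside; z up, hex flats face +-x, corners +-y; alike union_1, they may go in either order.
- union_3_mid (a point): plain brass hex nut, 28 mm across flats, 33 mm across corners, 16 mm high, loose, already standing in the fixture's row (first, beside the end stop). The point is on its axis, 8 mm above its underside
- union_4_mid (a point): plain brass hex nut, 28 mm across flats, 33 mm across corners, 16 mm high, loose, already standing in the fixture's row (second, 34.5 mm from the first; the tall unions follow on its far side). The point is on its axis, 8 mm above its underside
- row (a point): Point on the channel floor of the fixture, 8 mm above the board; z up. The row runs along its y: end stop face at y = +0.073, short nuts at y = +0.052 and +0.0175, then free channel to y = -0.09 (open end); places for the tall unions are about y = -0.019 and -0.056, x = -0.003 (mid-channel at the start). A steel fence stands on the +x side, its face at x = +0.015, 13 mm high above the channel floor.
- fixture: Fixed aluminium plate 150 x 190 mm, 8 mm thick, axes as point row; origin on the board, 35 mm from the row line towards -x. Carries channel, fence, blue screw housing and thumbscrew.
- jaw: Brass jaw strip, 13 mm high, along the channel's -x side. Seen from point row its face is at x = -0.015 with the thumbscrew seated, and 2.2 mm farther to -x per rad of backing off (channel 35 to 37 mm wide at the start). Closing, it pushes the nuts to the fence and squares them if a flat roughly faces it; a nut with a corner towards it jams it.
- wing_grip (a point): Centre of the thumbscrew's red grip, on its upright turning axis, 55 mm above the board, at x = -0.080, y = 0 seen from point row. The grip is a flat bar 44 mm long (its x axis, white dot at the +x end), 12 mm thick, 24 mm high: pinch it from above across the 12 mm. Collar 20 mm wide at 40 to 43 mm height; top of the blue 40 x 50 mm housing at 26 mm. It does not rise or sink.
- thumbscrew: The whole thumbscrew with its red grip (same orientation as point wing_grip; origin on the axis, 26 mm above the board).
- screw_turn (a joint): Turning angle of the thumbscrew, rad: 0 = fully seated (hard stop), grows when turned counter-clockwise seen from above (backing off, opens the jaw), limit 3.3; starts between 2.2 and 2.9. Turning clockwise tightens. Friction about 0.06 N m: it stays where it is left.
- spanner_1_mid (a point): Bystander: combination spanner 40 x 208 x 9 mm lying at the back.
- oil_bottle_mid (a point): Bystander: white oil bottle with red nozzle, 49 mm wide, 150 mm tall, at the back right.
- register_cup_1_mid (a point): Bystander: grey lidded cup, 67 mm wide, 65 mm tall, at the back left.
- tape_black_mid (a point): Bystander: roll of black tape, 68 mm wide, 18 mm tall, at the back.
There are look-alikes about, which are no part of the job. Leave any white look-alike of the part that bears union_3_mid alone.

How it is judged:
On the way, in this order (a step that is already met when the one before it is completed fails the run):
1. both tall unions stand in the channel, continuing the row (x of union_1_mid in the frame of row between -0.011 and 0.006 m and y of each of union_1_mid, union_2_mid, union_3_mid, union_4_mid in the frame of row above -0.088 m and z of union_1_mid in the frame of row between 0.021 and 0.029 m and angle between each of union_1_mid, union_2_mid, union_3_mid, union_4_mid's own z axis and vertical below 0.15 rad and x of union_2_mid in the frame of row between -0.011 and 0.006 m and z of union_2_mid in the frame of row between 0.021 and 0.029 m and x of union_3_mid in the frame of row between -0.011 and 0.006 m and z of union_3_mid in the frame of row between 0.004 and 0.012 m and x of union_4_mid in the frame of row between -0.011 and 0.006 m and z of union_4_mid in the frame of row between 0.004 and 0.012 m and horizontal distance between union_3_mid and union_4_mid below 0.046 m and ((horizontal distance between union_4_mid and union_1_mid below 0.046 m and horizontal distance between union_1_mid and union_2_mid below 0.046 m) or (horizontal distance between union_4_mid and union_2_mid below 0.046 m and horizontal distance between union_2_mid and union_1_mid below 0.046 m))), for 0.2 s.
2. the thumbscrew is fully seated with the row in place (all of step 1 and value of joint screw_turn below 0.07 rad), for 0.2 s.
At the end, for the whole second after the job is handed in: Thumbscrew first seated (within 0.07 rad of its stop), now still, a quarter turn back (1.57 rad, within 0.35), gripped with over 2 N; all four nuts upright on the channel floor in one row, the tall two after the short two, neighbours' centres under 46 mm apart (all of step 1 and value of joint screw_turn between 1.22 and 1.92 rad and velocity of joint screw_turn between -0.1 and 0.1 rad/s and contact force between the fingers and thumbscrew above 2 N); the arm keeps its last pose, push and grip.
It fails at once if the spanner is shifted by more than 2 cm (distance of spanner_1_mid from where it was at the start of the episode above 0.02 m).
It fails at once if the oil_bottle is shifted by more than 2 cm (distance of oil_bottle_mid from where it was at the start of the episode above 0.02 m).
It fails at once if the register_cup is shifted by more than 2 cm (distance of register_cup_1_mid from where it was at the start of the episode above 0.02 m).
It fails at once if the tape_black is shifted by more than 2 cm (distance of tape_black_mid from where it was at the start of the episode above 0.02 m).
It also fails if it takes over 72 s, if anything falls off the work surface, if the arm or the gripper's body presses on something with over 40 N, if the wrist force passes 120 N, or if a joint passes its speed limit or range.

ROBOT

A 6-joint arm with a two-finger parallel gripper is mounted at the origin on a cart in front of the work surface, level with it; the furniture and walls round the work are solid. World frame = base frame: x ahead of the robot, y to its left, z up, the work surface at z = 0. Lengths are in m, angles in rad, forces in N, time in s.
With the tool pointing down it reaches from about 0.25 to 0.775 m from the base axis. Payload 4 kg.
Tool frame: the origin (TCP) lies at the centre of the arm's flange, where the gripper is bolted on; the fingertips stand 199 mm ahead of it and the grasp point (between the pads) lies 180 mm ahead of it (robot.tcp_to_tips is the z of the fingertips in the tool frame, in m); z points along the fingers, y is the line along which they close (so a half turn about z gives the same grasp; the last joint's range is limited). The gripper opens to 94 mm and grips with 3 to 60 N. Pads are 16 mm wide; open, the fingers measure 119 mm over their backs; the gripper's body (75 mm by 177 mm) begins 78 mm behind the grasp point.
Start: joints at [-1.299, 0.087, 1.371, -0, 1.684, -0.103], TCP at [0.201, -0.512, 0.405] pointing down, gripper open.
Joint ranges: [-3.1, 3.1], [-0.76, 2.03], [0.27, 2.55], [-1.08, 4.22], [0.17, 2.65], [-2.57, 2.57]. Speed limits (rad/s): [2.79, 2.79, 3.14, 3.14, 3.14, 3.14].

INTERFACE

Orientations are given as [roll, pitch, yaw] about the fixed x, y, z axes, in that order (R = Rz(yaw) Ry(pitch) Rx(roll)).
In Python, from bench import robot gives the robot as it stands.
- The arm moves only by the tool play_rows, never from a script. Its arguments are lists of equal length, an entry for each row: "translation": the shift along the tool's x, y, z scaled (see below), a list of three; "twist": the turn, a rotation vector about the tool's x, y, z scaled (see below), a list of three; "gripper": the opening, from -1 (shut) to 1 (fully open). A call has 1 to 8 rows; each row shifts and turns the commanded pose from where the row before left it, along the tool's axes as they then stand; what a row does not reach is not made up. The controller multiplies each number of a shift by 0.04 m and each number of a turn by 0.1 rad. A row lasts 1/10 s, in which the tool goes at most 50 mm and 8.59 degrees, less where a joint would pass 70% of its speed; a pose out of reach is approached as far as the arm can. A call with a number of a shift or a turn outside -1 to 1 is refused whole. A call with a gripper value outside its range is refused whole. The fingers move at their own pace and stop on an object; the grip force is fixed at half the most. Time passes only in rows, so rows that do not move let the fingers close. It gives the time, the measured TCP pose, the force, the opening and the grip force at its end, in the units of the state.
- robot.get_obs(): the state, without advancing time (a new reading comes with each control period).
- robot.snapshot(name): name is "scene" or "top" or "wrist"; returns the picture (384x512x3 uint8, red, green, blue); there is no depth.
- robot.camera_model(name): a dict with "camera_matrix" (3x3 intrinsics, pixels), "rvec" (rotation vector, rad) and "tvec" (3), from world to camera coordinates, as OpenCV has them. Camera axes: x right, y down, z forward; pixel columns grow to the right and rows downward; lengths in m; the calibration is good to about 2 mm. A picture is of the moment at which its call begins: read the wrist's pose just before it. camera_model takes no time and is no camera call; for the wrist camera it gives the pose at the moment of the call.
- robot.close_job(): hands the job in; it is judged then, once.
Trained networks look in the newest picture that a camera, given by its name, has taken for a name from the list of things; names that differ only in an ending like _2 or _b are one class to them, and where a whole thing is asked for, a point or a joint stands for the part that bears it (a point fixed in the world has none). Each returns a list of dicts, best first, with "score" (0 to 1); they miss things now and then, are a little off and sometimes report something else, mostly with a low value. They report only what shows in the picture. A call takes as long as a camera call. They do not tell look-alikes from the thing itself.
- robot.recognise(name, camera): "centre" ([x, y, z] in m, in world coordinates, good to about 4 mm: the middle of the surface that is visible of it).
- robot.spot_point(name, camera): "centre" ([x, y, z] in m, in world coordinates, good to about 4 mm: a listed point, or the origin of a listed thing).
The state is a dict: "time": time; "joint_positions": joint angles; "qvel": joint speeds; "joint_torque": joint torques, N m; "tool_pos": TCP position; "ee_rot": TCP orientation; "wrist_force": force on the tool from outside, world axes, zero at the start; "wrist_torque": the same for the moment, N m; "width": finger opening in m; "finger_force": force on a finger pad.
Only numpy, scipy, OpenCV 4.12 (cv2) and the standard library are available. Lean on these libraries where they do the work, as an engineer would, in place of code of your own. Each camera call takes 0.05 s, during which the arm holds its last target. There are 200 camera calls.

## Working session

There is one attempt and no reset: what is moved stays moved. The work goes in short steps, Python scripts to look and compute and a tool call to move; the robot and the scene stay as the last step left them, time stands still between calls to the robot, and variables do not carry over. Pictures are saved under pics/ and viewed, at most 10 in all, crops included, and the job is handed in when it is done.

Besides the shell and the picture viewer there is one more tool, called after ">>>" by a JSON object that holds its "api" and its "payload", one argument or row to a line. play_rows: Moves the arm, as the interface text tells. Its arguments: {"type":"object","properties":{"translation":{"type":"array","items":{"type":"array","items":{"type":"number","minimum":-1,"maximum":1}}},"twist":{"type":"array","items":{"type":"array","items":{"type":"number","minimum":-1,"maximum":1}}},"gripper":{"type":"array","items":{"type":"number"}}},"required":["translation","twist","gripper"]}

```bash
mkdir -p pics; ls
python3 - <<'E'
from bench import robot
import cv2,numpy as np
for c in ("top","scene"):
    im=robot.snapshot(c); cv2.imwrite(f"pics/{c}0.png",im[:,:,::-1])
    for n in ("union_1_mid","union_3_mid","wing_grip","row","fixture"):
        print(c,n,[(round(d["score"],2),np.round(d["centre"],3).tolist()) for d in robot.spot_point(n,c)][:6])
o=robot.get_obs();print(o["time"],o["tool_pos"],o["ee_rot"])
E
```

```text
pics
top union_1_mid [(0.72, [0.515, -0.238, 0.03])]
top union_3_mid [(0.63, [0.571, 0.046, 0.017]), (0.53, [0.556, 0.134, 0.009])]
top wing_grip [(0.65, [0.501, -0.028, 0.054])]
top row [(0.86, [0.577, -0.011, 0.007])]
top fixture [(0.95, [0.549, -0.018, 0.0])]
scene union_1_mid [(0.55, [0.509, -0.234, 0.028])]
scene union_3_mid [(0.7, [0.552, 0.139, 0.008]), (0.58, [0.571, 0.037, 0.016]), (0.18, [0.498, -0.025, 0.054])]
scene wing_grip [(0.6, [0.498, -0.025, 0.058])]
scene row [(0.89, [0.579, -0.015, 0.006])]
scene fixture [(0.81, [0.542, -0.019, 0.001])]
0.6 [ 0.20133433 -0.51182303  0.40471758] [ 3.14146231e+00 -1.53972141e-06  3.74774112e-01]
```

View pics/top0.png

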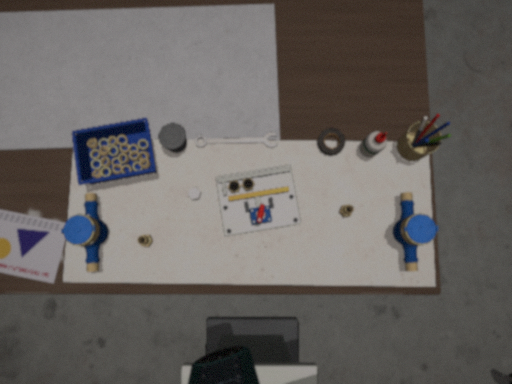

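View pics/scene0.png

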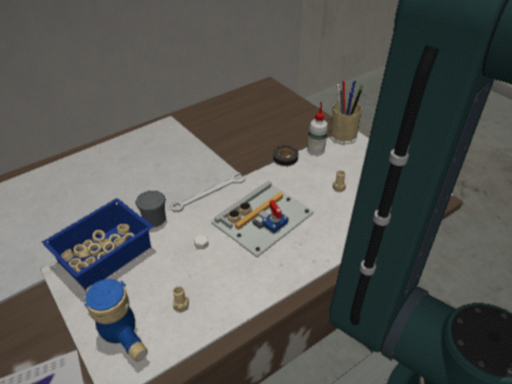

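Top view: two loose tall unions at (346,211) and (145,240). There is a small white nut at (195,193), the white look-alike to leave alone. The fixture is at (258,200), with two dark-topped short nuts at (234,185) and (248,184) and the red grip at (262,212). The brass rings in the blue bin are not part of the job. I'll confirm in one crop.

```bash
cat > h.py <<'E'
from bench import robot
import cv2,numpy as np
def cam(c):
    m=robot.camera_model(c);R=cv2.Rodrigues(np.array(m["rvec"],float))[0];return np.array(m["camera_matrix"]),R,np.array(m["tvec"],float).ravel()
def p2w(c,u,v,z,m=None):
    K,R,t=m or cam(c); d=R.T@np.linalg.inv(K)@[u,v,1];o=-R.T@t
    return o+d*(z-o[2])/d[2]
def w2p(c,p,m=None):
    K,R,t=m or cam(c);q=K@(R@np.asarray(p)+t);return q[:2]/q[2]
E
python3 - <<'E'
from h import *
im=cv2.imread("pics/top0.png")
f=lambda u,v,w,h,s:cv2.resize(im[v-h:v+h,u-w:u+w],None,fx=s,fy=s,interpolation=cv2.INTER_CUBIC)
a=f(258,200,50,40,6)
b=np.vstack([f(346,211,12,12,8),f(145,240,12,12,8),f(195,193,12,12,8)])[:480]
b=np.vstack([b,np.zeros((max(0,480-len(b)),b.shape[1],3),np.uint8)])
b=cv2.resize(b,(160,480));cv2.imwrite("pics/crop0.png",np.hstack([a,b]))
for u,v in ((346,211),(145,240)): print(p2w("top",u,v,.04))
print(p2w("top",195,193,.01))
for q in ((216,179),(291,166),(301,222),(225,235)): print(q,p2w("top",*q,.008))
E
```

```text
[ 0.50598685 -0.23024797  0.04      ]
[0.43720943 0.24418369 0.04      ]
[0.55341989 0.13335081 0.01      ]
(216, 179) [0.5887858  0.08241467 0.008     ]
(291, 166) [ 0.62174403 -0.10360525  0.008     ]
(301, 222) [ 0.4824009  -0.12636731  0.008     ]
(225, 235) [0.45070056 0.05856531 0.008     ]
```

View pics/crop0.png

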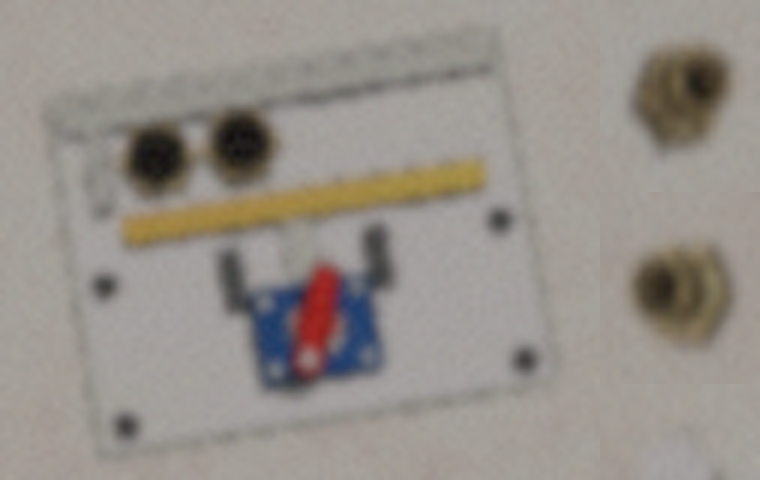

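The crop confirms that the two single brass unions (top and middle on the right) have a hex foot and tube, so they are the ones meant. The white nut is the look-alike and stays put. The fixture yaw is about +0.172 rad, with the end stop on the left. The grip's white dot points at the robot, so the screw is at about 2.8 rad.

```bash
cat >> h.py <<'E'
def rz(a): return np.array([[np.cos(a),-np.sin(a)],[np.sin(a),np.cos(a)]])
def yaw(): return robot.get_obs()["ee_rot"][2]
def plan(x,y,z,yw,n,start=None):
    """rows (tool units) for a straight shift + turn with the tool down"""
    o=robot.get_obs(); p=np.array(o["tool_pos"]) if start is None else np.array(start[:3]); a=o["ee_rot"][2] if start is None else start[3]
    D=np.array([x,y,z])-p; da=(yw-a)
    for i in range(n):
        s=rz(-(a+da*i/n))@D[:2]/n/.04
        print([round(float(s[0]),2),round(float(-s[1]),2),round(float(-D[2]/n/.04),2)],"tw",round(float(-da/n/.1),2))
E
python3 - <<'E'
from h import *
plan(.48,-.232,.36,1.743,14)
E
```

```text
[0.65, -0.28, 0.08] tw -0.98
[0.67, -0.22, 0.08] tw -0.98
[0.69, -0.15, 0.08] tw -0.98
[0.7, -0.08, 0.08] tw -0.98
[0.71, -0.02, 0.08] tw -0.98
[0.7, 0.05, 0.08] tw -0.98
[0.69, 0.12, 0.08] tw -0.98
[0.68, 0.19, 0.08] tw -0.98
[0.66, 0.25, 0.08] tw -0.98
[0.63, 0.32, 0.08] tw -0.98
[0.6, 0.38, 0.08] tw -0.98
[0.56, 0.43, 0.08] tw -0.98
[0.51, 0.49, 0.08] tw -0.98
[0.46, 0.53, 0.08] tw -0.98
```

>>> {"api": "play_rows", "payload": {
  "translation": [
    [0.65,-0.28,0.08],
    [0.67,-0.22,0.08],
    [0.69,-0.15,0.08],
    [0.7,-0.08,0.08],
    [0.7,0,0.08],
    [0.7,0.05,0.08],
    [0.7,0.12,0.08]
  ],
  "twist": [
    [0,0,-1],
    [0,0,-1],
    [0,0,-1],
    [0,0,-1],
    [0,0,-1],
    [0,0,-1],
    [0,0,-1]
  ],
  "gripper": [1,1,1,1,1,1,1]
}}

```text
time: 1.3
tool_pos: [0.3408, -0.3706, 0.3823]
ee_rot: [3.141, 0.0, 1.079]
wrist_force: [0.6, -0.3, -0.1]
width: 0.0942
finger_force: 0.0
```

>>> {"api": "play_rows", "payload": {
  "translation": [
    [0.7,0.2,0.08],
    [0.66,0.25,0.08],
    [0.63,0.32,0.08],
    [0.6,0.38,0.08],
    [0.56,0.43,0.08],
    [0.5,0.5,0.08],
    [0.46,0.53,0.08],
    [0,0,0]
  ],
  "twist": [
    [0,0,-1],
    [0,0,-1],
    [0,0,-1],
    [0,0,-1],
    [0,0,-1],
    [0,0,-1],
    [0,0,-0.7],
    [0,0,0]
  ],
  "gripper": [1,1,1,1,1,1,1,1]
}}

```text
time: 2.1
tool_pos: [0.4789, -0.2259, 0.3593]
ee_rot: [3.141, -0.001, 1.749]
wrist_force: [-1.1, -0.6, 0.5]
width: 0.0937
finger_force: 0.0
```

```bash
cat > look.py <<'E'
from h import *
import sys
n=sys.argv[1]; names=sys.argv[2:]
o=robot.get_obs();print(o["time"],np.round(o["tool_pos"],4),np.round(o["ee_rot"],3),np.round(o["joint_positions"],2),round(o["width"],4))
m=cam("wrist"); im=robot.snapshot("wrist"); cv2.imwrite(f"pics/{n}.png",im[:,:,::-1])
print("cam",np.round(-m[1].T@m[2],3),"axis",np.round(m[1][2],2),"f",m[0][0,0])
np.savez(f"{n}.npz",K=m[0],R=m[1],t=m[2])
for nm in names: print(nm,[(round(d["score"],2),np.round(d["centre"],4).tolist(),np.round(w2p("",d["centre"],m)).tolist()) for d in robot.spot_point(nm,"wrist")][:5])
E
python3 look.py w1 union_1_mid
```

```text
2.1 [ 0.4789 -0.2259  0.3593] [ 3.141e+00 -1.000e-03  1.749e+00] [-0.55  0.06  1.49  0.    1.59 -0.73] 0.0937
cam [ 0.463 -0.146  0.339] axis [ 0.05 -0.27 -0.96] f 298.30788703996177
union_1_mid [(0.64, [0.5158, -0.2349, 0.0261], [290.0, 197.0])]
```

View pics/w1.png

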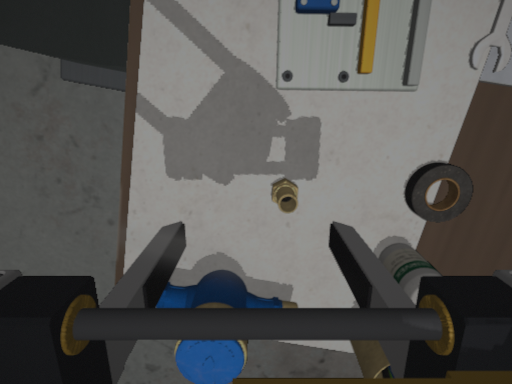

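The wrist view shows the union at (286,196), with the tube-top ring at about (288,204). I'll hover lower over it and zoom.

Run:
```python
from h import *
print(p2w("wrist",288,204,.05))
q=p2w("wrist",288,204,.05)
plan(q[0],q[1],.29,1.743,2)
```

```text
[ 0.50998885 -0.23873649  0.05      ]
[-0.2, 0.38, 0.87] tw 0.01
[-0.2, 0.38, 0.87] tw 0.01
```

>>> {"api": "play_rows", "payload": {
  "translation": [
    [-0.2,0.38,0.87],
    [-0.2,0.38,0.87],
    [0,0,0],
    [0,0,0]
  ],
  "twist": [
    [0,0,0],
    [0,0,0],
    [0,0,0],
    [0,0,0]
  ],
  "gripper": [1,1,1,1]
}}

```text
time: 2.6
tool_pos: [0.5095, -0.2393, 0.2901]
ee_rot: [-3.14, -0.001, 1.743]
wrist_force: [-0.0, -0.2, -0.4]
width: 0.0942
finger_force: 0.0
```

```bash
python3 look.py w2 union_1_mid
python3 - <<'E'
from h import *
d=np.load("w2.npz");m=(d["K"],d["R"],d["t"])
im=cv2.imread("pics/w2.png");u,v=np.round(w2p("",[.51,-.236,.025],m)).astype(int);print(u,v)
u0,v0=u-40,v-30
c=cv2.resize(im[v0:v0+60,u0:u0+80],None,fx=10,fy=10,interpolation=cv2.INTER_CUBIC)
cv2.imwrite("pics/c2.png",c);print(u0,v0)
E
```

```text
2.6 [ 0.5095 -0.2393  0.2901] [-3.140e+00 -1.000e-03  1.743e+00] [-0.54  0.17  1.51 -0.    1.47 -0.71] 0.0942
cam [ 0.494 -0.159  0.269] axis [ 0.05 -0.27 -0.96] f 298.30788703996177
union_1_mid [(0.82, [0.5179, -0.235, 0.0265], [270.0, 200.0])]
260 200
220 170
```

View pics/c2.png

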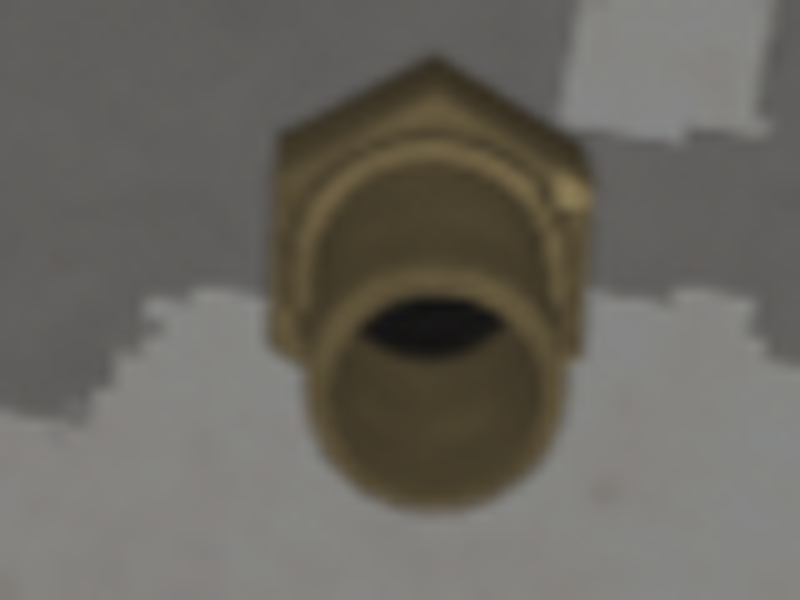

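The crop shows the hex foot already has flats roughly facing the finger line. Its corners are at (436,58), (280,135) and (588,148), and the tube-top centre is at about (434,392).

Run:
```python
from h import *
d=np.load("w2.npz");m=(d["K"],d["R"],d["t"])
g=lambda u,v,z:p2w("",220+u/10-.5,170+v/10-.5,z,m)
print("top",g(434,392,.05))
L,T,R=g(280,135,0),g(436,58,0),g(588,145,0)
e=R-L;print(L,T,R,"LR ang",np.arctan2(e[1],e[0]),np.linalg.norm(e),"want",1.743-np.pi/2)
print((L+T+R)/3)
```

```text
top [ 0.51158515 -0.23519805  0.05      ]
[ 0.49688983 -0.22999405  0.        ] [ 0.50991264 -0.22024613  0.        ] [ 0.52535546 -0.22599537  0.        ] LR ang 0.13956079488021428 0.028745114039326437 want 0.17220367320510355
[ 0.51071931 -0.22541185  0.        ]
```

Run:
```python
from h import *
plan(.512,-.2355,.227,1.713,2)
```

```text
[0.04, 0.03, 0.82] tw 0.15
[0.04, 0.03, 0.82] tw 0.15
```

>>> {"api": "play_rows", "payload": {
  "translation": [
    [0.04,0.03,0.6],
    [0.04,0.03,0.6],
    [0,0,0.44],
    [0,0,0],
    [0,0,0],
    [0,0,0],
    [0,0,0],
    [0,0,0]
  ],
  "twist": [
    [0,0,0.15],
    [0,0,0.15],
    [0,0,0],
    [0,0,0],
    [0,0,0],
    [0,0,0],
    [0,0,0],
    [0,0,0]
  ],
  "gripper": [1,1,1,1,-1,-1,-1,-1]
}}

```text
time: 3.5
tool_pos: [0.5123, -0.2352, 0.226]
ee_rot: [3.14, 0.002, 1.715]
wrist_force: [-0.1, 0.2, -1.1]
width: 0.0652
finger_force: 0.0
```

>>> {"api": "play_rows", "payload": {
  "translation": [
    [0,0,0],
    [0,0,0],
    [0,0,-0.3],
    [0,0,-0.8],
    [0,0,-1],
    [0,0,-1],
    [0,0,0]
  ],
  "twist": [
    [0,0,0],
    [0,0,0],
    [0,0,0],
    [0,0,0],
    [0,0,0],
    [0,0,0],
    [0,0,0]
  ],
  "gripper": [-1,-1,-1,-1,-1,-1,-1]
}}

```text
time: 4.2
tool_pos: [0.5131, -0.2355, 0.3574]
ee_rot: [3.13, 0.009, 1.715]
wrist_force: [0.3, 0.3, 1.9]
width: 0.0096
finger_force: 0.0
```

The fingers were still closing when I lifted, so the grasp missed. I'll check that the union still stands, then redo it.

>>> {"api": "play_rows", "payload": {
  "translation": [
    [0,0,0.8],
    [0,0,0.8],
    [0,0,0],
    [0,0,0],
    [0,0,0],
    [0,0,0]
  ],
  "twist": [
    [0,0,0],
    [0,0,0],
    [0,0,0],
    [0,0,0],
    [0,0,0],
    [0,0,0]
  ],
  "gripper": [0.1,0.1,0.1,0.1,0.1,0.1]
}}

```text
time: 4.8
tool_pos: [0.5126, -0.2352, 0.2869]
ee_rot: [3.139, 0.002, 1.715]
wrist_force: [-0.5, -0.4, 0.1]
width: 0.0512
finger_force: 0.0
```

```bash
python3 look.py w3 union_1_mid
python3 - <<'E'
from h import *
d=np.load("w3.npz");m=(d["K"],d["R"],d["t"])
im=cv2.imread("pics/w3.png");u,v=np.round(w2p("",[.512,-.2355,.025],m)).astype(int)
u0,v0=u-40,v-30
c=cv2.resize(im[v0:v0+60,u0:u0+80],None,fx=5,fy=5,interpolation=cv2.INTER_CUBIC)
cv2.imwrite("pics/c3.png",c);print(u0,v0)
E
```

```text
4.8 [ 0.5126 -0.2352  0.2869] [3.139e+00 2.000e-03 1.715e+00] [-0.53  0.17  1.52 -0.    1.45 -0.67] 0.0512
cam [ 0.5   -0.155  0.266] axis [ 0.04 -0.28 -0.96] f 298.30788703996177
union_1_mid [(0.75, [0.5145, -0.2318, 0.0258], [261.0, 200.0])]
217 173
```

View pics/c3.png

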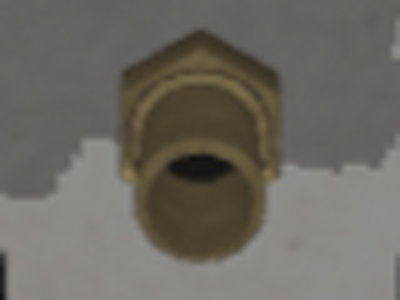

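The union is untouched and its flats are square to the fingers (corner at (200,32), tube top at (200,200)). Retrying.

>>> {"api": "play_rows", "payload": {
  "translation": [
    [0,0,0.6],
    [0,0,0.6],
    [0,0,0.3],
    [0,0,0],
    [0,0,0],
    [0,0,0],
    [0,0,0],
    [0,0,0]
  ],
  "twist": [
    [0,0,0],
    [0,0,0],
    [0,0,0],
    [0,0,0],
    [0,0,0],
    [0,0,0],
    [0,0,0],
    [0,0,0]
  ],
  "gripper": [0.1,0.1,0.1,-1,-1,-1,-1,-1]
}}

```text
time: 5.7
tool_pos: [0.5125, -0.2352, 0.226]
ee_rot: [3.14, 0.002, 1.715]
wrist_force: [0.0, 1.5, 2.8]
width: 0.0204
finger_force: 30.0
```

>>> {"api": "play_rows", "payload": {
  "translation": [
    [0,0,0],
    [0,0,0]
  ],
  "twist": [
    [0,0,0],
    [0,0,0]
  ],
  "gripper": [-1,-1]
}}

```text
time: 5.9
tool_pos: [0.5125, -0.2352, 0.226]
ee_rot: [3.139, 0.002, 1.715]
wrist_force: [1.5, 0.2, 3.8]
width: 0.0198
finger_force: 30.0
```

Run:
```python
from h import *
plan(.565,-.10,.34,1.743,4,[.5125,-.2352,.326,1.715])
```

```text
[0.79, 0.45, -0.09] tw -0.07
[0.79, 0.45, -0.09] tw -0.07
[0.78, 0.46, -0.09] tw -0.07
[0.78, 0.46, -0.09] tw -0.07
```

>>> {"api": "play_rows", "payload": {
  "translation": [
    [0,0,-0.3],
    [0,0,-0.6],
    [0,0,-0.8],
    [0,0,-0.8],
    [0,0,0]
  ],
  "twist": [
    [0,0,0],
    [0,0,0],
    [0,0,0],
    [0,0,0],
    [0,0,0]
  ],
  "gripper": [-1,-1,-1,-1,-1]
}}

```text
time: 6.4
tool_pos: [0.5129, -0.2354, 0.3304]
ee_rot: [3.134, 0.006, 1.715]
wrist_force: [-0.4, -0.7, -0.8]
width: 0.02
finger_force: 30.0
```

>>> {"api": "play_rows", "payload": {
  "translation": [
    [0.6,0.35,0],
    [0.8,0.46,-0.09],
    [0.8,0.46,-0.09],
    [0.6,0.35,0],
    [0.35,0.2,0],
    [0,0,0],
    [0,0,0]
  ],
  "twist": [
    [0,0,-0.07],
    [0,0,-0.07],
    [0,0,-0.07],
    [0,0,-0.07],
    [0,0,0],
    [0,0,0],
    [0,0,0]
  ],
  "gripper": [-1,-1,-1,-1,-1,-1,-1]
}}

```text
time: 7.1
tool_pos: [0.5641, -0.0996, 0.3309]
ee_rot: [-3.14, 0.0, 1.743]
wrist_force: [0.6, -0.6, -0.9]
width: 0.0201
finger_force: 30.0
```

```bash
python3 look.py w4 row union_4_mid wing_grip fixture
python3 - <<'E'
import cv2
im=cv2.imread("pics/w4.png")
cv2.imwrite("pics/c4.png",cv2.resize(im[0:285,60:440],(800,600),interpolation=cv2.INTER_CUBIC))
E
```

```text
7.1 [ 0.5641 -0.0996  0.3309] [-3.14   0.     1.743] [-0.27  0.16  1.43 -0.    1.55 -0.45] 0.0201
cam [ 0.549 -0.02   0.31 ] axis [ 0.05 -0.28 -0.96] f 298.30788703996177
row [(0.69, [0.5786, -0.0098, 0.0101], [290.0, 99.0])]
union_4_mid [(0.57, [0.5757, 0.001, 0.0155], [290.0, 87.0]), (0.57, [0.5045, -0.0255, 0.0525], [204.0, 102.0])]
wing_grip [(0.75, [0.5051, -0.0272, 0.0549], [204.0, 104.0])]
fixture [(0.63, [0.5446, -0.0188, -0.002], [254.0, 103.0])]
```

View pics/c4.png

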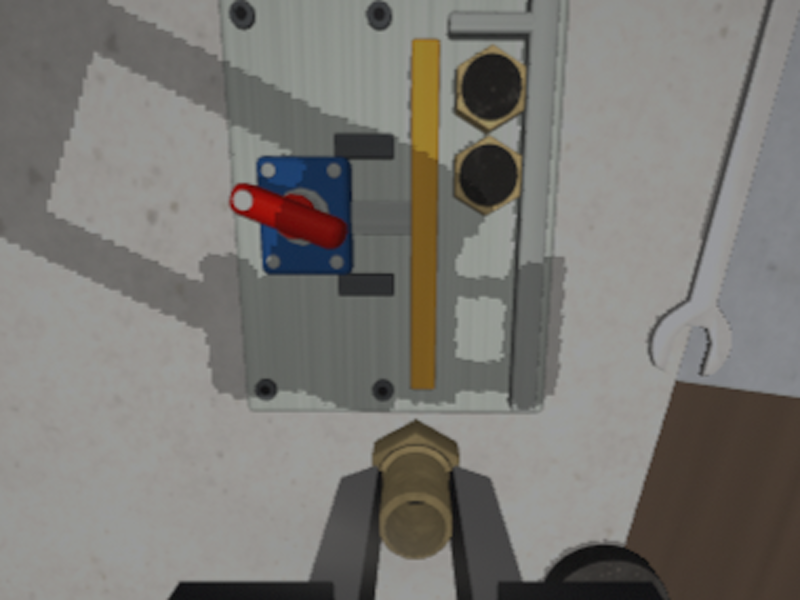

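The image shows the short nuts at crop (492,88) and (488,175), the jaw strip at u≈412–440, the fence edge at u≈520, the plate's near corners at (250,410) and (545,410), and the grip at about (290,215) with its dot at (242,201). The carried union hangs upright at (415,490).

Run:
```python
from h import *
d=np.load("w4.npz");m=(d["K"],d["R"],d["t"])
g=lambda u,v,z:p2w("",60+u/2.105-.25,v/2.105-.25,z,m)
a=lambda p,q:np.arctan2(q[1]-p[1],q[0]-p[0])
n3,n4=g(492,88,.024),g(488,175,.024);print("nuts",n3,n4,np.linalg.norm(n3-n4),"yaw",a(n4,n3)-np.pi/2)
bl,br=g(250,410,.008),g(545,410,.008);print("plate",bl,br,np.linalg.norm(br-bl),"yaw",a(bl,br))
j0,j1=g(440,40,.021),g(436,388,.021);print("jaw",j0,j1,np.linalg.norm(j0-j1),"yaw",a(j1,j0)-np.pi/2)
dot,far=g(242,201,.067),g(334,232,.067);print("grip",dot,far,(dot+far)/2,"ang",a(far,dot))
Y=.172;ex=np.array([np.cos(Y),np.sin(Y)]);ey=np.array([-ex[1],ex[0]])
print("row from n4",n4[:2]-.0175*ey,"from n3",n3[:2]-.052*ey)
c=(bl+br)/2;print("row from plate",c[:2]+.095*ey+.035*ex)
```

```text
nuts [0.57043619 0.03738854 0.024     ] [0.57569552 0.00388495 0.024     ] 0.03391387699812007 yaw 0.15570747489411674
plate [ 0.48190754 -0.12433694  0.008     ] [ 0.62797952 -0.09881797  0.008     ] 0.1482843221282328 yaw 0.17295584547854073
jaw [0.5459805  0.05187329 0.021     ] [ 0.57099971 -0.09366264  0.021     ] 0.1476708080239696 yaw 0.17024676595551136
grip [ 0.48413632 -0.02401954  0.067     ] [ 0.5190763  -0.02914424  0.067     ] [ 0.50160631 -0.02658189  0.067     ] ang 2.9959596049135095
row from n4 [ 0.5786907  -0.01335683] from n3 [ 0.57933615 -0.01384417]
row from plate [ 0.57316753 -0.01198887]
```

Run:
```python
from h import *
d=np.load("w4.npz");m=(d["K"],d["R"],d["t"])
im=cv2.imread("pics/w4.png")
ex=np.array([np.cos(.172),np.sin(.172)]);ey=np.array([-ex[1],ex[0]])
for v in (62,125,150,178):
    print(v,[(u,int(im[v,u].mean()),int(im[v,u,2])-int(im[v,u,0])) for u in range(250,328,1)][::1] if v in(150,) else [int(x) for x in im[v,250:330].mean(1)])
    for u in (267,305,308,312): print(u,round(float(p2w("",u,v,.021,m)[:2]@ex),4),end=" ")
    print()
```

```text
62 [144, 147, 150, 142, 112, 93, 101, 108, 107, 108, 108, 107, 107, 107, 107, 107, 106, 100, 129, 149, 149, 149, 148, 148, 147, 146, 147, 149, 149, 149, 149, 150, 149, 149, 150, 149, 148, 135, 105, 74, 57, 59, 72, 98, 128, 144, 147, 148, 149, 150, 150, 149, 149, 151, 151, 151, 129, 82, 48, 73, 114, 133, 132, 133, 133, 131, 131, 129, 128, 126, 126, 119, 133, 145, 135, 121, 136, 151, 150, 151]
267 0.5456 305 0.5796 308 0.5823 312 0.5859 
125 [100, 103, 105, 105, 89, 72, 74, 80, 78, 78, 78, 79, 78, 78, 77, 79, 76, 81, 93, 102, 102, 100, 103, 104, 102, 102, 131, 149, 151, 152, 150, 149, 149, 148, 148, 150, 149, 148, 149, 150, 150, 148, 148, 150, 150, 150, 151, 152, 150, 150, 151, 152, 130, 105, 81, 50, 93, 123, 127, 118, 101, 91, 91, 90, 90, 89, 94, 97, 100, 102, 97, 90, 100, 110, 110, 109, 109, 118, 139, 151]
267 0.5461 305 0.5821 308 0.585 312 0.5887 
150 [(250, 100, 1), (251, 102, 1), (252, 104, 1), (253, 104, 1), (254, 89, 9), (255, 74, 48), (256, 76, 82), (257, 79, 86), (258, 79, 86), (259, 79, 86), (260, 79, 86), (261, 78, 86), (262, 78, 86), (263, 79, 86), (264, 79, 87), (265, 79,
[... 661 characters left out ...]
0, 91, 1), (311, 91, 0), (312, 91, 1), (313, 91, 1), (314, 90, 1), (315, 89, 1), (316, 87, 1), (317, 94, 1), (318, 98, 1), (319, 92, 1), (320, 93, 2), (321, 103, 4), (322, 110, 4), (323, 109, 5), (324, 110, 4), (325, 110, 4), (326, 110, 4), (327, 117, 3)]
267 0.5463 305 0.5832 308 0.5861 312 0.59 
178 [100, 101, 102, 101, 90, 78, 76, 78, 78, 78, 78, 78, 79, 79, 80, 77, 73, 88, 101, 100, 99, 101, 102, 101, 101, 101, 100, 101, 101, 99, 99, 98, 97, 99, 101, 101, 101, 101, 100, 99, 98, 100, 101, 99, 99, 99, 99, 99, 99, 100, 102, 84, 57, 68, 86, 91, 90, 90, 90, 91, 92, 91, 90, 91, 89, 94, 98, 93, 87, 98, 108, 108, 108, 108, 109, 135, 153, 153, 153, 153]
267 0.5466 305 0.5844 308 0.5874 312 0.5914
```

Run:
```python
from h import *
d=np.load("w4.npz");m=(d["K"],d["R"],d["t"])
print(p2w("",60+415/2.105-.25,528/2.105-.25,.155,m), p2w("",60+416/2.105-.25,422/2.105-.25,.105,m))
plan(.5791,-.0326,.285,1.743,3)
```

```text
[ 0.56224461 -0.09921766  0.155     ] [ 0.55999932 -0.0852039   0.105     ]
[0.53, 0.22, 0.39] tw -0.01
[0.53, 0.22, 0.39] tw -0.01
[0.53, 0.22, 0.39] tw -0.01
```

>>> {"api": "play_rows", "payload": {
  "translation": [
    [0.5,0.2,0.2],
    [0.6,0.25,0.3],
    [0.55,0.23,0.37],
    [0,0,0.3],
    [0,0,0],
    [0,0,0]
  ],
  "twist": [
    [0,0,0],
    [0,0,0],
    [0,0,0],
    [0,0,0],
    [0,0,0],
    [0,0,0]
  ],
  "gripper": [-1,-1,-1,-1,-1,-1]
}}

```text
time: 7.95
tool_pos: [0.5797, -0.0305, 0.2851]
ee_rot: [-3.141, 0.001, 1.742]
wrist_force: [0.0, 0.3, -0.5]
width: 0.0203
finger_force: 30.0
```

```bash
python3 look.py w5
python3 - <<'E'
from h import *
plan(.5799,-.0319,.236,1.743,1)
im=cv2.imread("pics/w5.png")
cv2.imwrite("pics/c5.png",cv2.resize(im[100:330,120:420],(780,598),interpolation=cv2.INTER_CUBIC))
E
```

```text
7.95 [ 0.5797 -0.0305  0.2851] [-3.141e+00  1.000e-03  1.742e+00] [-0.15  0.21  1.47 -0.    1.46 -0.32] 0.0203
cam [0.565 0.049 0.264] axis [ 0.05 -0.28 -0.96] f 298.30788703996177
[-0.03, -0.01, 1.24] tw -0.02
```

View pics/c5.png

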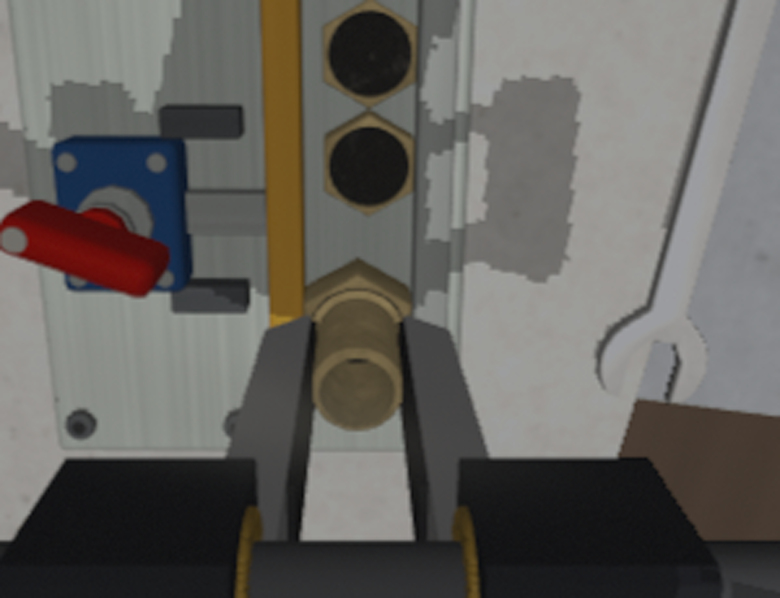

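Run:
```python
from h import *
d=np.load("w5.npz");m=(d["K"],d["R"],d["t"])
g=lambda u,v,z:p2w("",120+u/2.6-.3,100+v/2.6-.3,z,m)
ex=np.array([np.cos(.172),np.sin(.172)]);ey=np.array([-ex[1],ex[0]])
for n,p in (("tcp",np.array([.5797,-.0305])),("n4",g(368,165,.024)),("n3",g(369,55,.024)),("tube",g(357,392,.109)),("corner",g(358,260,.059)),("jaw",g(303,200,.021)),("fence",g(415,200,.021))): print(n,np.round([p[:2]@ex,p[:2]@ey],4))
```

```text
tcp [ 0.5659 -0.1293]
n4 [ 0.5679 -0.0941]
n3 [ 0.5681 -0.0604]
tube [ 0.5645 -0.1286]
corner [ 0.5648 -0.1141]
jaw [ 0.5471 -0.1061]
fence [ 0.5831 -0.1061]
```

>>> {"api": "play_rows", "payload": {
  "translation": [
    [-0.04,0,0.4],
    [0,0,0.4],
    [0,0,0.25],
    [0,0,0.14],
    [0,0,0.06],
    [0,0,0],
    [0,0,0]
  ],
  "twist": [
    [0,0,0],
    [0,0,0],
    [0,0,0],
    [0,0,0],
    [0,0,0],
    [0,0,0],
    [0,0,0]
  ],
  "gripper": [-1,-1,-1,-1,-1,-1,-1]
}}

```text
time: 8.7
tool_pos: [0.5804, -0.0311, 0.2359]
ee_rot: [3.14, 0.001, 1.743]
wrist_force: [-1.1, 0.4, -0.3]
width: 0.02
finger_force: 30.0
```

>>> {"api": "play_rows", "payload": {
  "translation": [
    [0,0,0.04],
    [0,0,0],
    [0,0,0]
  ],
  "twist": [
    [0,0,0],
    [0,0,0],
    [0,0,0]
  ],
  "gripper": [-1,-1,-1]
}}

```text
time: 9.0
tool_pos: [0.5804, -0.031, 0.2341]
ee_rot: [3.14, 0.001, 1.743]
wrist_force: [1.1, -0.4, -0.2]
width: 0.0199
finger_force: 30.0
```

>>> {"api": "play_rows", "payload": {
  "translation": [
    [0,0,0],
    [0,0,0],
    [0,0,0],
    [0,0,0],
    [0,0,-0.4],
    [0,0,-0.8],
    [0,0,-0.8],
    [0,0,0]
  ],
  "twist": [
    [0,0,0],
    [0,0,0],
    [0,0,0],
    [0,0,0],
    [0,0,0],
    [0,0,0],
    [0,0,0],
    [0,0,0]
  ],
  "gripper": [-0.25,-0.25,-0.25,-0.25,-0.25,-0.25,-0.25,-0.25]
}}

```text
time: 9.8
tool_pos: [0.5813, -0.0312, 0.3193]
ee_rot: [3.131, 0.003, 1.743]
wrist_force: [0.3, 0.2, 1.2]
width: 0.0349
finger_force: 0.0
```

```bash
python3 look.py w6 union_1_mid union_4_mid
python3 - <<'E'
from h import *
plan(.44,.21,.33,1.743,7)
print(w2p("top",[.437,.244,.04]))
E
```

```text
9.8 [ 0.5813 -0.0312  0.3193] [3.131e+00 3.000e-03 1.743e+00] [-0.15  0.19  1.43 -0.    1.51 -0.32] 0.0349
cam [0.566 0.049 0.298] axis [ 0.06 -0.28 -0.96] f 298.30788703996177
union_1_mid []
union_4_mid [(0.84, [0.5782, 0.0012, 0.0147], [258.0, 156.0])]
[0.93, -0.34, -0.06] tw -0.0
[0.93, -0.34, -0.06] tw -0.0
[0.93, -0.34, -0.06] tw -0.0
[0.93, -0.34, -0.06] tw -0.0
[0.93, -0.34, -0.06] tw -0.0
[0.93, -0.34, -0.06] tw -0.0
[0.93, -0.34, -0.06] tw -0.0
[145.07465921 240.08965843]
```

>>> {"api": "play_rows", "payload": {
  "translation": [
    [0.6,-0.2,-0.1],
    [0.95,-0.35,0],
    [0.95,-0.35,0],
    [0.95,-0.35,0],
    [0.95,-0.35,0],
    [0.95,-0.35,0],
    [0.95,-0.35,0],
    [0.7,-0.25,0.1]
  ],
  "twist": [
    [0,0,0],
    [0,0,0],
    [0,0,0],
    [0,0,0],
    [0,0,0],
    [0,0,0],
    [0,0,0],
    [0,0,0]
  ],
  "gripper": [0.1,0.1,0.1,0.1,0.1,0.1,0.1,0.1]
}}

```text
time: 10.75
tool_pos: [0.4299, 0.2289, 0.3116]
ee_rot: [-3.139, 0.0, 1.744]
wrist_force: [0.8, -0.2, 0.0]
width: 0.0518
finger_force: 0.0
```

Run:
```python
from h import *
plan(.438,.243,.29,1.743,2)
```

```text
[0.16, 0.13, 0.27] tw 0.01
[0.16, 0.13, 0.27] tw 0.01
```

>>> {"api": "play_rows", "payload": {
  "translation": [
    [0.16,0.13,0.27],
    [0.16,0.13,0.27],
    [0,0,0],
    [0,0,0]
  ],
  "twist": [
    [0,0,0],
    [0,0,0],
    [0,0,0],
    [0,0,0]
  ],
  "gripper": [0.1,0.1,0.1,0.1]
}}

```text
time: 11.15
tool_pos: [0.4403, 0.2409, 0.2904]
ee_rot: [-3.139, 0.001, 1.741]
wrist_force: [0.1, -0.6, 0.1]
width: 0.0517
finger_force: 0.0
```

```bash
python3 look.py w7 union_1_mid
python3 - <<'E'
from h import *
d=np.load("w7.npz");m=(d["K"],d["R"],d["t"])
a=cv2.imread("pics/w7.png");b=cv2.imread("pics/w6.png")
u,v=np.round(w2p("",[.438,.244,.025],m)).astype(int);u0,v0=u-40,v-45
A=cv2.resize(a[v0:v0+90,u0:u0+80],None,fx=6,fy=6,interpolation=cv2.INTER_CUBIC)
B=cv2.resize(b[110:290,210:316],(318,540),interpolation=cv2.INTER_CUBIC)
print(u0,v0);cv2.imwrite("pics/c7.png",np.hstack([A,B]))
E
```

```text
11.15 [0.4403 0.2409 0.2904] [-3.139e+00  1.000e-03  1.741e+00] [ 0.39  0.03  1.66 -0.    1.45  0.22] 0.0517
cam [0.425 0.321 0.269] axis [ 0.04 -0.28 -0.96] f 298.30788703996177
union_1_mid []
217 153
```

View pics/c7.png

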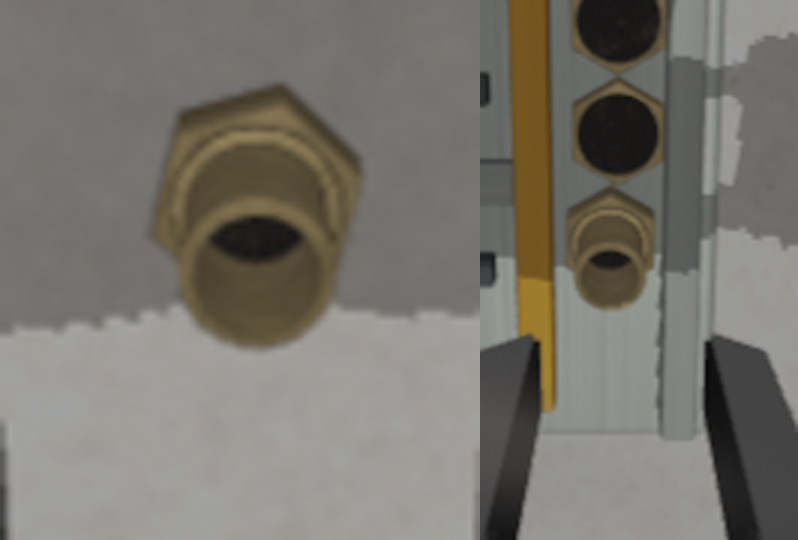

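The left crop shows union 2 turned, with corners at (180,113), (283,85), (360,162) and (152,238) and the tube top at about (257,272). The right crop shows union 1 standing square next to nut 4.

Run:
```python
from h import *
d=np.load("w7.npz");m=(d["K"],d["R"],d["t"])
g=lambda u,v,z:p2w("",217+u/6-.4,153+v/6-.4,z,m)
print("tube",g(257,272,.05))
P=[g(152,238,0),g(180,113,0),g(283,85,0),g(360,162,0)]
for p,q in zip(P,P[1:]):
    e=q-p;print(np.round(q,4),"len",np.linalg.norm(e).round(4),"edge ang",round(np.degrees(np.arctan2(e[1],e[0])),1), "mod60",round(np.degrees(np.arctan2(e[1],e[0]))%60,1))
print("mid diag",(P[0]+P[3])/2, np.linalg.norm(P[3]-P[0]))
for mm in (P[1]-P[3],): print(np.linalg.norm(mm),np.degrees(np.arctan2(mm[1],mm[0])))
```

```text
tube [0.4381917  0.25258161 0.05      ]
[0.425  0.2603 0.    ] len 0.0206 edge ang 86.9 mod60 26.9
[0.4399 0.2673 0.    ] len 0.0164 edge ang 25.3 mod60 25.3
[0.4538 0.2574 0.    ] len 0.0171 edge ang -35.5 mod60 24.5
mid diag [0.43885532 0.24854223 0.        ] 0.034687225745604566
0.028889063656562422 174.23837753276533
```

Run:
```python
from h import *
plan(.4387,.2515,.2265,1.489,3)
```

```text
[0.09, 0.0, 0.54] tw 0.84
[0.09, -0.01, 0.54] tw 0.84
[0.09, -0.01, 0.54] tw 0.84
```

>>> {"api": "play_rows", "payload": {
  "translation": [
    [0.09,0,0.3],
    [0.09,-0.01,0.4],
    [0.09,-0.01,0.5],
    [0,0,0.4],
    [0,0,0],
    [0,0,0],
    [0,0,0],
    [0,0,0]
  ],
  "twist": [
    [0,0,0.84],
    [0,0,0.84],
    [0,0,0.84],
    [0,0,0],
    [0,0,0],
    [0,0,0],
    [0,0,0],
    [0,0,0]
  ],
  "gripper": [0.1,0.1,0.1,0.1,0.1,-1,-1,-1]
}}

```text
time: 12.05
tool_pos: [0.4386, 0.2524, 0.2292]
ee_rot: [3.139, -0.001, 1.49]
wrist_force: [0.0, 0.8, 0.3]
width: 0.0311
finger_force: 0.0
```

>>> {"api": "play_rows", "payload": {
  "translation": [
    [0,0,0],
    [0,0,0],
    [0,0,0],
    [0,0,0]
  ],
  "twist": [
    [0,0,0],
    [0,0,0],
    [0,0,0],
    [0,0,0]
  ],
  "gripper": [-1,-1,-1,-1]
}}

```text
time: 12.45
tool_pos: [0.4383, 0.2526, 0.2286]
ee_rot: [3.14, -0.0, 1.491]
wrist_force: [0.7, 0.4, 2.6]
width: 0.02
finger_force: 29.9
```

>>> {"api": "play_rows", "payload": {
  "translation": [
    [0,0,-0.4],
    [0,0,-0.8],
    [0,0,-0.9],
    [0,0,-0.6],
    [0,0,0]
  ],
  "twist": [
    [0,0,0],
    [0,0,0],
    [0,0,-0.8],
    [0,0,-0.9],
    [0,0,-0.82]
  ],
  "gripper": [-1,-1,-1,-1,-1]
}}

```text
time: 12.95
tool_pos: [0.4387, 0.2529, 0.3402]
ee_rot: [3.134, -0.002, 1.746]
wrist_force: [-0.4, -0.4, -1.0]
width: 0.0197
finger_force: 29.9
```

Run:
```python
from h import *
print(yaw(),robot.get_obs()["width"])
plan(.5866,-.067,.33,1.743,8)
```

```text
1.7464745967201227 0.01971388028267102
[-1.06, 0.28, 0.03] tw 0.0
[-1.06, 0.28, 0.03] tw 0.0
[-1.06, 0.28, 0.03] tw 0.0
[-1.06, 0.28, 0.03] tw 0.0
[-1.06, 0.28, 0.03] tw 0.0
[-1.06, 0.28, 0.03] tw 0.0
[-1.06, 0.28, 0.03] tw 0.0
[-1.06, 0.28, 0.03] tw 0.0
```

>>> {"api": "play_rows", "payload": {
  "translation": [
    [-0.6,0.16,0],
    [-0.95,0.25,0],
    [-0.95,0.25,0],
    [-0.95,0.25,0],
    [-0.95,0.25,0],
    [-0.95,0.25,0],
    [-0.95,0.25,0],
    [-0.95,0.25,0]
  ],
  "twist": [
    [0,0,0],
    [0,0,0],
    [0,0,0],
    [0,0,0],
    [0,0,0],
    [0,0,0],
    [0,0,0],
    [0,0,0]
  ],
  "gripper": [-1,-1,-1,-1,-1,-1,-1,-1]
}}

```text
time: 13.75
tool_pos: [0.5632, -0.0217, 0.3351]
ee_rot: [-3.14, -0.001, 1.743]
wrist_force: [-0.3, 0.3, -0.2]
width: 0.02
finger_force: 29.9
```

>>> {"api": "play_rows", "payload": {
  "translation": [
    [-0.7,0.2,0.1],
    [-0.35,0.1,0.1],
    [0,0,0],
    [0,0,0]
  ],
  "twist": [
    [0,0,0],
    [0,0,0],
    [0,0,0],
    [0,0,0]
  ],
  "gripper": [-1,-1,-1,-1]
}}

```text
time: 14.15
tool_pos: [0.5816, -0.0588, 0.3272]
ee_rot: [-3.14, -0.002, 1.743]
wrist_force: [-0.1, -0.4, -1.0]
width: 0.0199
finger_force: 29.9
```

```bash
python3 look.py w8
python3 - <<'E'
from h import *
plan(.5866,-.067,.285,1.743,2)
E
```

```text
14.15 [ 0.5816 -0.0588  0.3272] [-3.140e+00 -2.000e-03  1.743e+00] [-0.2   0.19  1.41  0.    1.54 -0.37] 0.0199
cam [0.566 0.021 0.306] axis [ 0.05 -0.27 -0.96] f 298.30788703996177
[-0.12, 0.04, 0.53] tw 0.01
[-0.12, 0.04, 0.53] tw 0.01
```

>>> {"api": "play_rows", "payload": {
  "translation": [
    [-0.12,0.04,0.4],
    [-0.12,0.04,0.6],
    [0,0,0.5],
    [0,0,0.3],
    [0,0,0.2],
    [0,0,0.15],
    [0,0,0],
    [0,0,0]
  ],
  "twist": [
    [0,0,0],
    [0,0,0],
    [0,0,0],
    [0,0,0],
    [0,0,0],
    [0,0,0],
    [0,0,0],
    [0,0,0]
  ],
  "gripper": [-1,-1,-1,-1,-1,-1,-1,-1]
}}

```text
time: 15.0
tool_pos: [0.587, -0.0684, 0.2427]
ee_rot: [3.14, 0.001, 1.743]
wrist_force: [-0.1, -0.0, -0.5]
width: 0.0198
finger_force: 29.9
```

>>> {"api": "play_rows", "payload": {
  "translation": [
    [0.03,0,0.08],
    [0,0,0.06],
    [0,0,0],
    [0,0,0]
  ],
  "twist": [
    [0,0,0],
    [0,0,0],
    [0,0,0],
    [0,0,0]
  ],
  "gripper": [-1,-1,-1,-1]
}}

```text
time: 15.4
tool_pos: [0.5867, -0.0673, 0.2367]
ee_rot: [3.141, 0.0, 1.743]
wrist_force: [0.3, -0.0, -0.3]
width: 0.0198
finger_force: 29.9
```

>>> {"api": "play_rows", "payload": {
  "translation": [
    [0,0,0],
    [0,0,0],
    [0,0,0],
    [0,0,0],
    [0,0,-0.4],
    [0,0,-0.8],
    [0,0,-0.8],
    [0,0,0]
  ],
  "twist": [
    [0,0,0],
    [0,0,0],
    [0,0,0],
    [0,0,0],
    [0,0,0],
    [0,0,0],
    [0,0,0],
    [0,0,0]
  ],
  "gripper": [-0.25,-0.25,-0.25,-0.25,-0.25,-0.25,-0.25,-0.25]
}}

```text
time: 16.2
tool_pos: [0.5877, -0.0675, 0.3223]
ee_rot: [3.131, 0.004, 1.743]
wrist_force: [0.6, 0.1, 0.5]
width: 0.0351
finger_force: 0.0
```

```bash
python3 look.py w9 wing_grip
python3 - <<'E'
from h import *
im=cv2.imread("pics/w9.png")
cv2.imwrite("pics/c9.png",cv2.resize(im[80:305,110:410],(800,600),interpolation=cv2.INTER_CUBIC))
E
```

```text
16.2 [ 0.5877 -0.0675  0.3223] [3.131 0.004 1.743] [-0.21  0.2   1.4  -0.    1.52 -0.38] 0.0351
cam [0.573 0.012 0.301] axis [ 0.06 -0.28 -0.96] f 298.30788703996177
wing_grip [(0.62, [0.5047, -0.0248, 0.0572], [163.0, 136.0])]
```

View pics/c9.png

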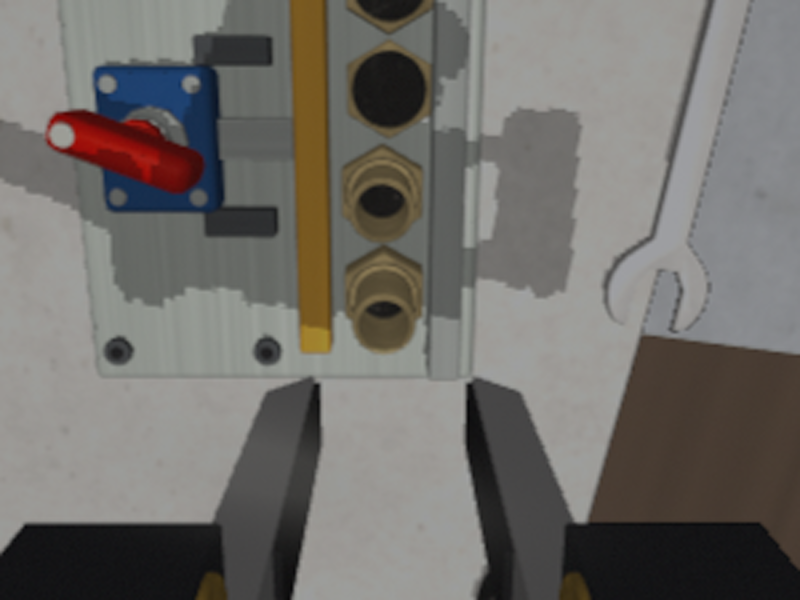

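The row stands complete and square, with tall unions at (383,195) and (383,300), nut 4 at (388,90) and flats along the fence. Next is the grip, dot at (62,134).

Run:
```python
from h import *
d=np.load("w9.npz");m=(d["K"],d["R"],d["t"])
g=lambda u,v,z:p2w("",110+u/2.667-.3,80+v/2.667-.3,z,m)
a,b=g(62,134,.067),g(183,170,.067);print(a,b,(a+b)/2,np.arctan2(*(a-b)[1::-1]))
plan(.5018,-.0264,.31,1.743,3)
```

```text
[ 0.48444336 -0.02297891  0.067     ] [ 0.51972187 -0.02736677  0.067     ] [ 0.50208262 -0.02517284  0.067     ] 3.017850649071396
[0.46, -0.64, 0.06] tw -0.0
[0.46, -0.64, 0.06] tw -0.0
[0.46, -0.64, 0.06] tw -0.0
```

>>> {"api": "play_rows", "payload": {
  "translation": [
    [0.46,-0.64,0.06],
    [0.46,-0.64,0.06],
    [0.46,-0.64,0.06],
    [0,0,0],
    [0,0,0],
    [0,0,0],
    [0,0,0],
    [0,0,0]
  ],
  "twist": [
    [0,0,0],
    [0,0,-1],
    [0,0,-1],
    [0,0,-1],
    [0,0,-1],
    [0,0,-1],
    [0,0,-1],
    [0,0,-1]
  ],
  "gripper": [-0.25,-0.25,-0.25,-0.25,-0.25,-0.25,-0.25,-0.25]
}}

```text
time: 17.1
tool_pos: [0.4995, -0.0288, 0.3065]
ee_rot: [-3.139, -0.004, 2.447]
wrist_force: [-0.0, 0.3, -0.2]
width: 0.0355
finger_force: 0.0
```

>>> {"api": "play_rows", "payload": {
  "translation": [
    [0,0,0],
    [0,0,0],
    [0,0,0],
    [0,0,0],
    [0,0,0],
    [0,0,0],
    [0,0,0]
  ],
  "twist": [
    [0,0,-1],
    [0,0,-1],
    [0,0,-1],
    [0,0,-1],
    [0,0,-1],
    [0,0,-0.6],
    [0,0,0]
  ],
  "gripper": [-0.25,-0.25,-0.25,-0.25,-0.25,-0.25,-0.25]
}}

```text
time: 17.8
tool_pos: [0.4996, -0.0288, 0.3067]
ee_rot: [3.142, -0.004, 3.003]
wrist_force: [-0.3, 0.6, -0.2]
width: 0.035
finger_force: 0.0
```

Run:
```python
from h import *
o=robot.get_obs();print(o["time"],o["tool_pos"],o["ee_rot"],o["joint_positions"][5])
plan(.5025,-.026,.247,3.0,2)
```

```text
17.8 [ 0.49959852 -0.02884338  0.30672762] [ 3.14157583 -0.00421273  3.00258367] -1.6027557578393161
[-0.03, 0.04, 0.75] tw 0.01
[-0.03, 0.04, 0.75] tw 0.01
```

>>> {"api": "play_rows", "payload": {
  "translation": [
    [-0.03,0.04,0.4],
    [-0.03,0.04,0.6],
    [0,0,0.35],
    [0,0,0.1],
    [0,0,0],
    [0,0,0]
  ],
  "twist": [
    [0,0,0],
    [0,0,0],
    [0,0,0],
    [0,0,0],
    [0,0,0],
    [0,0,0]
  ],
  "gripper": [-0.25,-0.25,-0.25,-0.25,-0.25,-0.25]
}}

```text
time: 18.4
tool_pos: [0.5033, -0.0262, 0.2518]
ee_rot: [-3.141, 0.001, 3.002]
wrist_force: [-0.7, 0.2, 0.4]
width: 0.0353
finger_force: 0.0
```

>>> {"api": "play_rows", "payload": {
  "translation": [
    [0,0,0],
    [0,0,0],
    [0,0,0],
    [0,0,0],
    [0,0,0],
    [0,0,0]
  ],
  "twist": [
    [0,0,0],
    [0,0,0],
    [0,0,0],
    [0,0,0],
    [0,0,0],
    [0,0,0]
  ],
  "gripper": [-1,-1,-1,-1,-1,-1]
}}

```text
time: 19.0
tool_pos: [0.5032, -0.0263, 0.2517]
ee_rot: [-3.141, 0.001, 3.003]
wrist_force: [-0.8, -1.1, 3.6]
width: 0.0115
finger_force: 29.8
```

```bash
cat > st.py <<'E'
from h import *
o=robot.get_obs();print(o["time"],*[np.round(o[k],3) for k in ("tool_pos","ee_rot","wrist_force","wrist_torque","width","finger_force","joint_positions")])
E
python3 st.py
```

```text
19.0 [ 0.503 -0.026  0.252] [-3.141e+00  1.000e-03  3.003e+00] [-0.837 -1.072  3.631] [-0.19  -0.035 -0.051] 0.011 29.756 [-1.650e-01  6.800e-02  1.702e+00 -1.000e-03  1.371e+00 -1.596e+00]
```

>>> {"api": "play_rows", "payload": {
  "translation": [
    [0,0,0],
    [0,0,0],
    [0,0,0],
    [0,0,0],
    [0,0,0],
    [0,0,0],
    [0,0,0],
    [0,0,0]
  ],
  "twist": [
    [0,0,0.5],
    [0,0,1],
    [0,0,1],
    [0,0,1],
    [0,0,1],
    [0,0,1],
    [0,0,1],
    [0,0,1]
  ],
  "gripper": [-1,-1,-1,-1,-1,-1,-1,-1]
}}

```text
time: 19.8
tool_pos: [0.5028, -0.0271, 0.2517]
ee_rot: [-3.139, 0.002, 2.249]
wrist_force: [-3.2, -4.1, 4.4]
width: 0.0115
finger_force: 29.8
```

```bash
python3 st.py
```

```text
19.8 [ 0.503 -0.027  0.252] [-3.139e+00  2.000e-03  2.249e+00] [-3.209 -4.085  4.416] [-0.881  0.445  0.04 ] 0.011 29.848 [-0.165  0.068  1.702 -0.004  1.372 -0.843]
```

Smooth, with low side force. Continuing.

>>> {"api": "play_rows", "payload": {
  "translation": [
    [0,0,0],
    [0,0,0],
    [0,0,0],
    [0,0,0],
    [0,0,0],
    [0,0,0],
    [0,0,0],
    [0,0,0]
  ],
  "twist": [
    [0,0,1],
    [0,0,1],
    [0,0,1],
    [0,0,1],
    [0,0,1],
    [0,0,1],
    [0,0,1],
    [0,0,1]
  ],
  "gripper": [-1,-1,-1,-1,-1,-1,-1,-1]
}}

```text
time: 20.6
tool_pos: [0.5019, -0.0273, 0.2516]
ee_rot: [-3.137, 0.005, 1.449]
wrist_force: [-7.2, -5.6, 7.4]
width: 0.0116
finger_force: 29.9
```

```bash
python3 st.py
```

```text
20.6 [ 0.502 -0.027  0.252] [-3.137  0.005  1.449] [-7.239 -5.635  7.389] [-1.003  1.197  0.047] 0.012 29.855 [-0.166  0.067  1.703 -0.005  1.376 -0.043]
```

>>> {"api": "play_rows", "payload": {
  "translation": [
    [0,0,0],
    [0,0,0],
    [0,0,0],
    [0,0,0],
    [0,0,0],
    [0,0,0],
    [0,0,0]
  ],
  "twist": [
    [0,0,1],
    [0,0,1],
    [0,0,1],
    [0,0,1],
    [0,0,1],
    [0,0,1],
    [0,0,1]
  ],
  "gripper": [-1,-1,-1,-1,-1,-1,-1]
}}

```text
time: 21.3
tool_pos: [0.5012, -0.0269, 0.2516]
ee_rot: [-3.139, 0.008, 0.749]
wrist_force: [-8.3, -3.1, 9.5]
width: 0.0118
finger_force: 29.9
```

```bash
python3 st.py
```

```text
21.3 [ 0.501 -0.027  0.252] [-3.139  0.008  0.749] [-8.325 -3.074  9.548] [-0.435  1.579  0.098] 0.012 29.94 [-0.165  0.067  1.703 -0.004  1.379  0.657]
```

>>> {"api": "play_rows", "payload": {
  "translation": [
    [0,0,0],
    [0,0,0],
    [0,0,0],
    [0,0,0],
    [0,0,0],
    [0,0,0],
    [0,0,0]
  ],
  "twist": [
    [0,0,1],
    [0,0,1],
    [0,0,1],
    [0,0,1],
    [0,0,1],
    [0,0,0.5],
    [0,0,0]
  ],
  "gripper": [-1,-1,-1,-1,-1,-1,-1]
}}

```text
time: 22.0
tool_pos: [0.5009, -0.0263, 0.2516]
ee_rot: [-3.141, 0.009, 0.202]
wrist_force: [-10.3, -1.6, 11.3]
width: 0.0119
finger_force: 29.9
```

```bash
python3 st.py
```

```text
22.0 [ 0.501 -0.026  0.252] [-3.141  0.009  0.202] [-10.312  -1.629  11.33 ] [-0.263  2.036 -0.046] 0.012 29.9 [-0.165  0.066  1.704 -0.002  1.38   1.204]
```

>>> {"api": "play_rows", "payload": {
  "translation": [
    [0,0,0],
    [0,0,0],
    [0,0,0],
    [0,0,0]
  ],
  "twist": [
    [0,0,0.4],
    [0,0,0.4],
    [0,0,0.2],
    [0,0,0]
  ],
  "gripper": [-1,-1,-1,-1]
}}

```text
time: 22.4
tool_pos: [0.5011, -0.0262, 0.2516]
ee_rot: [3.141, 0.008, 0.104]
wrist_force: [-8.8, -0.5, 10.7]
width: 0.0123
finger_force: 30.7
```

```bash
python3 st.py
```

```text
22.4 [ 0.501 -0.026  0.252] [3.141 0.008 0.104] [-8.772 -0.534 10.672] [-0.236  1.902  0.495] 0.012 30.691 [-0.164  0.066  1.704 -0.002  1.379  1.303]
```

>>> {"api": "play_rows", "payload": {
  "translation": [
    [0,0,0],
    [0,0,0],
    [0,0,0],
    [0,0,0]
  ],
  "twist": [
    [0,0,0.4],
    [0,0,0.4],
    [0,0,0],
    [0,0,0]
  ],
  "gripper": [-1,-1,-1,-1]
}}

```text
time: 22.8
tool_pos: [0.5013, -0.0261, 0.2516]
ee_rot: [3.141, 0.007, 0.025]
wrist_force: [-8.8, -1.0, 9.5]
width: 0.0129
finger_force: 32.3
```

```bash
python3 st.py
python3 - <<'E'
from h import *
for c in ("top","scene"):
    im=robot.snapshot(c);cv2.imwrite(f"pics/{c}S.png",im[:,:,::-1])
    for n in ("union_1_mid","union_3_mid"): print(c,n,[(round(d["score"],2),np.round(d["centre"],3).tolist()) for d in robot.spot_point(n,c)][:5])
E
```

```text
22.8 [ 0.501 -0.026  0.252] [3.141 0.007 0.025] [-8.839 -1.034  9.498] [-0.243  1.715  0.651] 0.013 32.312 [-0.164  0.067  1.703 -0.002  1.379  1.382]
top union_1_mid []
top union_3_mid [(0.45, [0.553, 0.134, 0.008]), (0.3, [0.683, 0.186, 0.032])]
scene union_1_mid [(0.65, [0.579, -0.03, 0.035]), (0.57, [0.686, 0.188, 0.034])]
scene union_3_mid [(0.62, [0.554, 0.139, 0.007]), (0.49, [0.574, 0.037, 0.017])]
```

The screw is seated: torque rises sharply at yaw ≈0.15, which matches the expected 0.172 direction. Now backing off to tool yaw ≈1.74.

>>> {"api": "play_rows", "payload": {
  "translation": [
    [0,0,0],
    [0,0,0],
    [0,0,0],
    [0,0,0],
    [0,0,0],
    [0,0,0],
    [0,0,0],
    [0,0,0]
  ],
  "twist": [
    [0,0,-0.8],
    [0,0,-1],
    [0,0,-1],
    [0,0,-1],
    [0,0,-1],
    [0,0,-1],
    [0,0,-1],
    [0,0,-1]
  ],
  "gripper": [-1,-1,-1,-1,-1,-1,-1,-1]
}}

```text
time: 23.9
tool_pos: [0.5016, -0.0266, 0.2516]
ee_rot: [-3.139, 0.005, 0.807]
wrist_force: [-7.6, -2.4, 8.6]
width: 0.0116
finger_force: 29.9
```

>>> {"api": "play_rows", "payload": {
  "translation": [
    [0,0,0],
    [0,0,0],
    [0,0,0],
    [0,0,0],
    [0,0,0],
    [0,0,0],
    [0,0,0],
    [0,0,0]
  ],
  "twist": [
    [0,0,-1],
    [0,0,-1],
    [0,0,-1],
    [0,0,-1],
    [0,0,-1],
    [0,0,-1],
    [0,0,-1],
    [0,0,-1]
  ],
  "gripper": [-1,-1,-1,-1,-1,-1,-1,-1]
}}

```text
time: 24.7
tool_pos: [0.502, -0.0268, 0.2516]
ee_rot: [-3.138, 0.002, 1.607]
wrist_force: [-4.9, -4.1, 5.9]
width: 0.0116
finger_force: 29.9
```

>>> {"api": "play_rows", "payload": {
  "translation": [
    [0,0,0],
    [0,0,0],
    [0,0,0],
    [0,0,0],
    [0,0,0],
    [0,0,0]
  ],
  "twist": [
    [0,0,-0.9],
    [0,0,-0.4],
    [0,0,0],
    [0,0,0],
    [0,0,0],
    [0,0,0]
  ],
  "gripper": [-1,-1,-1,-1,-1,-1]
}}

```text
time: 25.3
tool_pos: [0.5021, -0.0268, 0.2516]
ee_rot: [-3.138, 0.002, 1.733]
wrist_force: [-4.9, -4.1, 6.3]
width: 0.0115
finger_force: 29.8
```

```bash
python3 st.py; python3 look.py w10 union_1_mid wing_grip row
python3 - <<'E'
from h import *
for c in ("top","scene"):
    im=robot.snapshot(c);cv2.imwrite(f"pics/{c}E.png",im[:,:,::-1])
    for n in ("union_1_mid","union_3_mid","wing_grip"): print(c,n,[(round(d["score"],2),np.round(d["centre"],3).tolist()) for d in robot.spot_point(n,c)][:5])
E
```

```text
25.3 [ 0.502 -0.027  0.252] [-3.138e+00  2.000e-03  1.733e+00] [-4.851 -4.144  6.286] [-0.637  0.919  0.042] 0.011 29.841 [-0.165  0.067  1.703 -0.003  1.375 -0.327]
25.3 [ 0.5021 -0.0268  0.2516] [-3.138e+00  2.000e-03  1.733e+00] [-0.17  0.07  1.7  -0.    1.37 -0.33] 0.0115
cam [0.488 0.053 0.231] axis [ 0.04 -0.28 -0.96] f 298.30788703996177
union_1_mid [(0.68, [0.583, -0.0262, 0.0343], [371.0, 240.0])]
wing_grip [(0.95, [0.5015, -0.0254, 0.0548], [260.0, 234.0])]
row [(0.85, [0.5824, -0.0137, 0.0137], [365.0, 213.0])]
top union_1_mid []
top union_3_mid [(0.67, [0.552, 0.136, 0.007])]
top wing_grip []
scene union_1_mid [(0.55, [0.579, -0.03, 0.032])]
scene union_3_mid [(0.69, [0.571, 0.036, 0.016]), (0.63, [0.554, 0.136, 0.008])]
scene wing_grip [(0.42, [0.5, -0.024, 0.055])]
```

```bash
python3 -c "
from bench import robot
print(robot.close_job())"
```

```text
the job is handed in; nothing more can be done
None
```

I handed the job in with both unions square in the row and the thumbscrew seated, then backed off about 1.56 rad and still gripped at about 30 N. I saw the row in place before the screw was turned. Afterwards I had only network detections and force readings to go on, not a viewed picture, and no verdict came back.

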